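# Hang the hook-on nut cup in the notch of the bin's rim

## Robot

A 6-joint arm with a two-finger parallel gripper is mounted at the origin on the work surface; the furniture and walls round the work are solid. World frame = base frame: x ahead of the robot, y to its left, z up, the work surface at z = 0. Lengths are in mm, angles in degrees, forces in N, time in s.
With the tool pointing down it reaches from about 275 to 875 mm from the base axis. Payload 12.5 kg.
Tool frame: the origin (TCP) lies midway between the tips of the shut fingers; the grasp point (between the pads) lies 19 mm behind it; y points along the fingers, x is the direction in which the jaws open and shut, and the axes are right-handed (so a half turn about y gives the same grasp; the last joint's range is limited). The gripper opens to 85 mm and grips with 20 to 120 N. Pads are 22 mm wide; open, the fingers measure 114 mm over their backs; the gripper's body (76 mm by 85 mm) begins 54 mm behind the grasp point. The pads swing forward as they close: fully open they stand 13 mm farther back than shut.
Start: joints at [-73.946, 20.094, 94.641, -0, 65.266, -4.847], TCP at [196.237, -513.785, 231.29] pointing down, gripper open.
Joint ranges: [-157.81, 157.81], [-45, 120.19], [0.68, 151.7], [-89.99, 269.99], [4.06, 180], [-164.3, 164.3]. Speed limits (degrees/s): [127.2, 127.2, 159.86, 180, 180, 180].

## Interface

Orientations are given as [roll, pitch, yaw] about the fixed x, y, z axes, in that order (R = Rz(yaw) Ry(pitch) Rx(roll)).
In Python, from cell import * gives the robot as it stands. The module is installed in compiled form; this text tells all that it offers.
- The arm moves only by the tool step_arm, never from a script. Its argument "moves" is a list of rows, each a list of 7 numbers: the turn, a rotation vector about the tool's x, y, z in rad, then the shift along the tool's x, y, z in m, then the closure, from 0 (fully open) to 1 (shut). A call has exactly 8 rows; each row is the pose to reach, as a shift and turn from the pose commanded when the call began, along the tool's axes at that moment; what a row does not reach only later rows make up. A row lasts 1/10 s, in which the tool goes at most 50 mm and 8.59 degrees, less where a joint would pass 70% of its speed; a pose out of reach is approached as far as the arm can. A call with a gripper value outside its range is refused whole. The fingers move at their own pace and stop on an object; "force" is the grip in N (left out, the last holds). Time passes only in rows, so rows that repeat a pose let the fingers close, or fill a call up. It gives the time, the measured TCP pose, the force and the opening at its end, in the units of the state.
- sense(): the state, without advancing time (a new reading comes with each control period).
- snapshot(name): name is "scene" or "side" or "wrist"; returns a dict with "img" (480x640x3 uint8, red, green, blue), "mtx" (3x3 intrinsics, pixels), "pose" (4x4, takes a point from camera to world coordinates). Camera axes: x right, y down, z forward; pixel columns grow to the right and rows downward; lengths in mm; the calibration is good to about 2 mm. The wrist camera is an equidistant fisheye: a pixel r from the principal point sees the ray r / f radians off the axis. A picture is of the moment at which its call begins. There is no depth.
- finish_job(): hands the job in, once; it reports no verdict.
The state is a dict: "t": time; "q": joint angles; "dq": joint speeds; "joint_torque": joint torques, N m; "tcp_pos": TCP position; "eef_rot": TCP orientation; "ft_force": force on the tool from outside, world axes, zero at the start; "torque": the same for the moment, N m; "finger_gap": finger opening in mm.
Only numpy, scipy, OpenCV 4.12 (cv2) and the standard library are available. Lean on these libraries where they do the work, as an engineer would, in place of code of your own. Each camera call takes 0.05 s, during which the arm holds its last target. There are 200 camera calls.

## Task

Take the small steel hook-on cup by its black grip, with the nut staying in it, and hang its hook over the near, tall rim of the parts bin. Slide it gently along the rim, feeling for the notch in the steel capping, until the hook drops fully home into the notch and the cup hangs there upright by itself. Do not force it against the rim, and leave the tape measure and the grease tub where they are.

Things in the scene. Friction and masses are not known exactly. Their poses are not given: they have to be found in the camera images.
- cup: Small open steel cup, 50x56x34 mm, 0.15 to 0.31 kg, upright on the bench, a neck (22 mm wide, foot bevelled) with hook and black grip rising from its +x wall. Origin: centre of its underside; z up, +x the way the hook reaches. Its hook is a bridge 16 mm wide along y, 4 mm thick, with a tongue hanging 24 mm below the bridge's underside at the far end, the lowest 9 mm flared outward.
- cup_grip (a point): The place to grip: centre of the black grip block on the cup, 22 mm ahead of the cup's origin in x and 100 mm above its underside; same axes as the cup. The block is 16 mm along x, 24 mm along y and reaches 24 mm below and 16 mm above this point. Gripped across y from above, the fingers lie along the rim and stay clear of it.
- cup_slot (a point): Top middle of the hook's slot, on the underside of the bridge: 30.5 mm ahead of the cup's origin in x, 62 mm above its underside (8.5 mm ahead of and 38 mm below the grip point); same axes as the cup. The slot between neck and tongue is 11 mm wide along x.
- bin: Blue moulded parts bin, 108x254x79 mm, fixed to the bench, its tall long wall towards the robot. Origin: centre of its underside; z up, +x towards the tall wall, so roughly back at the robot, y along that wall. The cup hangs outside that wall, on the robot's side, its +x opposite to the bin's +x: origin 31 mm above the bench while it rides on the capping, 21 mm when fully home.
- bin_rim (a point): Mid-length of the rim, at its top (93 mm high), same axes as the bin: top of the rigid steel capping, 8 mm thick (bin x), about 180 mm long, on the tall wall. It has one notch, open upward, 22 mm wide (28 at the chamfered mouth), 10 mm deep. The capping sits differently on every bin: the notch's middle is anywhere within 25 mm of this point along y, shown by no reading: see or feel it.
- cup_nut: Hexagon nut, 24x27x13 mm, lying flat and loose in the cup. Origin: centre of its underside.
- tape_measure: Bystander: a yellow tape measure, 37 x 82 x 64 mm, standing loose on the bench. Origin: centre of its underside.
- grease_tub: Bystander: a round tub with a red lid, 70 mm across, 64 mm high, standing loose on the bench. Origin: centre of its underside.
Not all that is in view belongs to the job. There is more than one size of the cup; the job needs the larger.

How it is judged (in metres and radians):
On the way, in this order (a step that is already met when the one before it is completed fails the run):
1. the cup is lifted off the bench, upright, with the nut in it (height (world z) of cup above 0.03 m and angle between cup's own z axis and vertical below 0.3 rad and distance between cup and cup_nut below 0.035 m), for 0.2 s.
2. the hook has dropped into the notch (z of cup in the frame of bin between 0.016 and 0.025 m and x of cup in the frame of bin between 0.07 and 0.09 m), for 0.2 s.
At the end, for the whole second after the job is handed in: The cup hangs at rest and upright (within 0.2 rad) from the near rim of the bin, its hook fully home in the notch (origin 16 to 25 mm above the bench, 70 to 90 mm from the bin's middle along the bin's x, within 35 mm of it along y), the nut still in it (all of step 2 and y of cup in the frame of bin between -0.035 and 0.035 m and angle between cup's own z axis and vertical below 0.2 rad and linear speed of cup below 0.02 m/s and distance between cup and cup_nut below 0.035 m); the robot touches nothing.
It fails at once if the cup is forced against the bin or its capping with more than 30 N (contact force between cup and bin above 30 N).
It fails at once if the nut is spilled (distance between cup and cup_nut above 0.05 m).
It fails at once if the tape measure is moved by more than 15 mm (distance of tape_measure from where it was at the start of the episode above 0.015 m).
It fails at once if the grease tub is moved by more than 15 mm (distance of grease_tub from where it was at the start of the episode above 0.015 m).
It also fails if it takes over 58 s, if anything falls off the work surface, if the arm or the gripper's body presses on something with over 40 N, if the wrist force passes 120 N, or if a joint passes its speed limit or range.

## Working session

There is one attempt and no reset: what is moved stays moved. The work goes in short steps, Python scripts to look and compute and a tool call to move; the robot and the scene stay as the last step left them, time stands still between calls to the robot, and variables do not carry over. Pictures are saved under pics/ and viewed, on a budget of 10 in all, crops included, one or two more only if the job needs it, and the job is handed in when it is done.

Besides the shell and the picture viewer there is one more tool, called after ">>>" as name([rows], argument=value, ...), one row to a line, values as JSON. step_arm: Moves the arm, as the interface text tells. Its arguments: {"type":"object","properties":{"moves":{"type":"array","items":{"type":"array","items":{"type":"number"}}},"force":{"type":"number"}},"required":["moves"]}

```bash
mkdir -p pics
python3 - <<'E'
from cell import *
import cv2,numpy as np
for n in ("scene","side"):
    s=snapshot(n); cv2.imwrite(f"pics/{n}0.png",s["img"][:,:,::-1]); np.savez(f"{n}0.npz",**s)
    print(n,s["mtx"].round(1).tolist(),s["pose"].round(3).tolist())
s=sense();print(s["t"],s["tcp_pos"],s["eef_rot"],s["ft_force"],s["finger_gap"])
E
```

```text
scene [[601.5, 0.0, 311.3], [0.0, 601.5, 242.7], [0.0, 0.0, 1.0]] [[-0.905, -0.304, 0.297, 171.134], [-0.425, 0.67, -0.608, 691.045], [-0.014, -0.677, -0.736, 868.535], [0.0, 0.0, 0.0, 1.0]]
side [[591.5, 0.0, 315.7], [0.0, 591.5, 230.9], [0.0, 0.0, 1.0]] [[-0.945, -0.164, 0.282, 124.662], [-0.325, 0.527, -0.785, 1062.663], [-0.02, -0.834, -0.551, 774.017], [0.0, 0.0, 0.0, 1.0]]
0.1 [ 196.15817625 -513.49606644  230.7876742 ] [-8.99948512e+01  6.32124494e-02 -6.90988794e+01] [-0.07833676  0.17570693  0.1142098 ] 85.22265907373936
```

View pics/scene0.png

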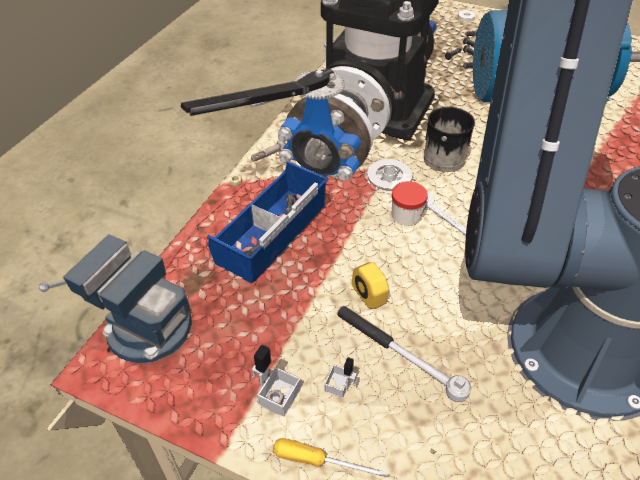

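View pics/side0.png

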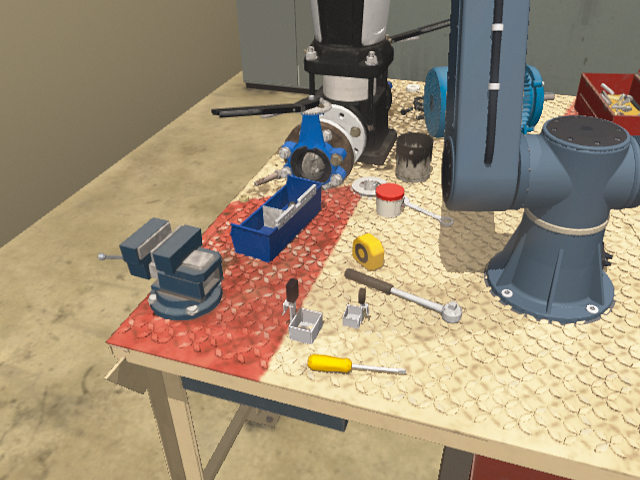

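Run:
```python
import cv2,numpy as np
a=cv2.imread("pics/scene0.png");b=cv2.imread("pics/side0.png")
def c(im,x,y,w,h): return cv2.resize(im[y:y+h,x:x+w],(400,300),interpolation=cv2.INTER_CUBIC)
top=np.hstack([c(a,235,335,133,100),c(b,265,265,133,100)])
bot=np.hstack([c(a,200,160,160,120),c(b,220,165,133,100)])
cv2.imwrite("pics/crop1.png",np.vstack([top,bot]))
```

```text
(no output)
```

View pics/crop1.png

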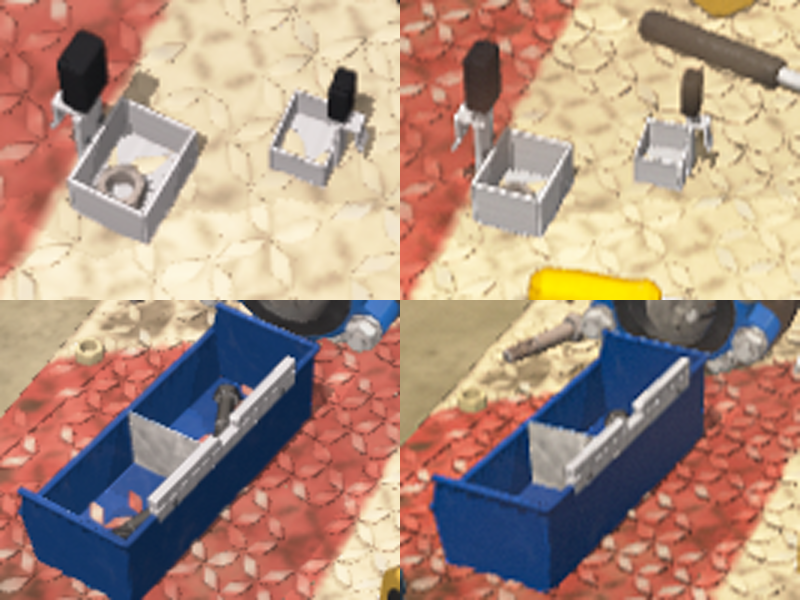

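```bash
cat > h.py <<'E'
import numpy as np,cv2
def ray(s,u,v):
    K,P=s["mtx"],s["pose"]; d=P[:3,:3]@np.linalg.solve(K,[u,v,1.]); return P[:3,3],d/np.linalg.norm(d)
def onz(s,u,v,z):
    o,d=ray(s,u,v); return o+d*(z-o[2])/d[2]
def tri(rs):
    A=np.zeros((3,3));b=np.zeros(3)
    for o,d in rs:
        M=np.eye(3)-np.outer(d,d);A+=M;b+=M@o
    return np.linalg.solve(A,b)
E
python3 - <<'E'
from h import *
S=np.load("scene0.npz");D=np.load("side0.npz")
def blob(s,x0,y0,x1,y1):
    m=(s["img"][y0:y1,x0:x1].max(2)<75).astype(np.uint8)
    n,l,st,c=cv2.connectedComponentsWithStats(m);i=1+st[1:,4].argmax();print(st[i]);return c[i]+[x0,y0]
a=blob(S,245,335,285,380);b=blob(D,275,270,308,310)
print("grip px",a,b,"tri",tri([ray(S,*a),ray(D,*b)]).round(1),onz(S,*a,96).round(1),onz(D,*b,96).round(1))
k=133/400
for nm,s,x0,y0,pts in(("scene",S,235,335,[(130,98),(198,128),(140,213),(72,178)]),("side",D,265,265,[(508-400,130),(574-400,143),(542-400,203),(473-400,185)])):
    P=np.array([onz(s,x0+u*k,y0+v*k,34)[:2] for u,v in pts]);print(nm,P.round(1).tolist(),P.mean(0).round(1))
for nm,s,x0,y0,k2,pts in(("scene",S,200,160,.4,[(293,58),(230,133),(152,190)]),("side",D,220,165,k,[(688-400,60),(220,122),(573-400,163)])):
    print(nm,[onz(s,x0+u*k2,y0+v*k2,93)[:2].round(1).tolist() for u,v in pts])
for nm,s in(("scene",S),("side",D)):
    h=cv2.cvtColor(s["img"],cv2.COLOR_RGB2HSV)
    for c,(lo,hi),z in(("yellow",((22,180,150),(32,255,255)),32),("red",((0,180,120),(6,255,255)),64)):
        m=cv2.inRange(h,lo,hi);m[:160]=0;m[310:]=0;m[:,:340]=0;
        n,l,st,ce=cv2.connectedComponentsWithStats(m);i=1+st[1:,4].argmax();print(nm,c,st[i],onz(s,*ce[i],z).round())
E
```

```text
[  9  10  17  28 332]
[ 11   9  12  22 196]
grip px [262.10542169 358.4939759 ] [292.00510204 288.62755102] tri [447.3 297.7 103.4] [450.4 293.9  96. ] [450.6 289.2  96. ]
scene [[441.6, 266.0], [401.3, 267.0], [406.8, 322.5], [447.1, 319.7]] [424.2 293.8]
side [[443.3, 268.3], [399.7, 267.4], [401.0, 324.3], [446.1, 322.3]] [422.5 295.6]
scene [[540.4, -96.0], [548.0, -2.2], [572.8, 72.2]]
side [[536.9, -93.9], [554.5, 10.4], [566.5, 73.8]]Traceback (most recent call last):
  File "<stdin>", line 17, in <module>
ValueError: attempt to get argmax of an empty sequence
```

Candidates: large cup with nut at scene (275,385), and small cup at (342,378). I choose the large one: the crop shows the nut inside it and the larger size. The notch shows at about scene (292,214). I'm moving past the bin for a wrist view.

>>> step_arm([
  [0,0.03,0,-0.024,-0.003,0.026,0],
  [0,0.06,0,-0.049,-0.006,0.053,0],
  [0,0.09,0,-0.073,-0.009,0.079,0],
  [0,0.12,0,-0.097,-0.012,0.105,0],
  [0,0.15,0,-0.121,-0.015,0.131,0],
  [0,0.18,0,-0.146,-0.018,0.158,0],
  [0,0.21,0,-0.17,-0.021,0.184,0],
  [0,0.25,0,-0.194,-0.024,0.21,0],
])

```text
t: 0.9
tcp_pos: [323.5, -256.2, 255.3]
eef_rot: [-90.0, 0.0, -83.5]
ft_force: [0.7, -0.1, 0.5]
finger_gap: 85.0
```

```bash
cat >> h.py <<'E'
from scipy.spatial.transform import Rotation as Rn
def delta(st,p,yaw):
    "tool-frame rotvec (rad), shift (m) to bring the TCP to p, pointing down with this yaw"
    R=Rn.from_euler("xyz",st["eef_rot"],degrees=True);T=Rn.from_euler("xyz",[-90,0,yaw],degrees=True)
    return (R.inv()*T).as_rotvec().round(4),(R.inv().apply(np.array(p)-st["tcp_pos"])/1000).round(4)
E
python3 - <<'E'
from cell import *
from h import *
s=sense();print(s["t"],s["tcp_pos"].round(1),s["eef_rot"].round(1),s["q"].round(0),delta(s,[450,0,280],-97))
E
```

```text
0.9 [ 323.5 -256.2  255.3] [-90.    0.  -83.5] [-45.   4. 112.   0.  65.  39.] (array([ 2.000e-04,  2.355e-01, -2.000e-04]), array([-0.2402, -0.0247,  0.1547]))
```

>>> step_arm([
  [0,0.03,0,-0.03,-0.003,0.019,0],
  [0,0.06,0,-0.06,-0.006,0.039,0],
  [0,0.09,0,-0.09,-0.009,0.058,0],
  [0,0.12,0,-0.12,-0.012,0.078,0],
  [0,0.15,0,-0.15,-0.016,0.097,0],
  [0,0.18,0,-0.18,-0.019,0.116,0],
  [0,0.21,0,-0.21,-0.022,0.136,0],
  [0,0.235,0,-0.24,-0.025,0.155,0],
])

```text
t: 1.7
tcp_pos: [450.0, 0.1, 280.3]
eef_rot: [-90.0, -0.0, -96.9]
ft_force: [0.4, -0.8, -0.6]
finger_gap: 85.5
```

Run:
```python
from cell import *
from h import *
s=sense();print(s["t"],s["tcp_pos"].round(1),s["eef_rot"].round(1),s["q"].round(0))
w=snapshot("wrist");np.savez("wrist1.npz",**w);cv2.imwrite("pics/wrist1.png",w["img"][:,:,::-1])
print(w["mtx"].round(1).tolist(),w["pose"].round(3).tolist())
s=sense()
print(delta(s,[448,293,240],-94))
```

```text
1.7 [4.500e+02 1.000e-01 2.803e+02] [-90.   -0.  -96.9] [ -6.   6. 105.  -0.  69.  91.]
[[371.6, 0.0, 321.2], [0.0, 371.6, 233.4], [0.0, 0.0, 1.0]] [[-0.12, -0.95, -0.287, 524.046], [-0.993, 0.115, 0.034, -8.493], [0.001, 0.289, -0.957, 423.289], [0.0, 0.0, 0.0, 1.0]]
(array([-0.001 , -0.0519, -0.0016]), array([-0.2872,  0.0411, -0.0388]))
```

View pics/wrist1.png

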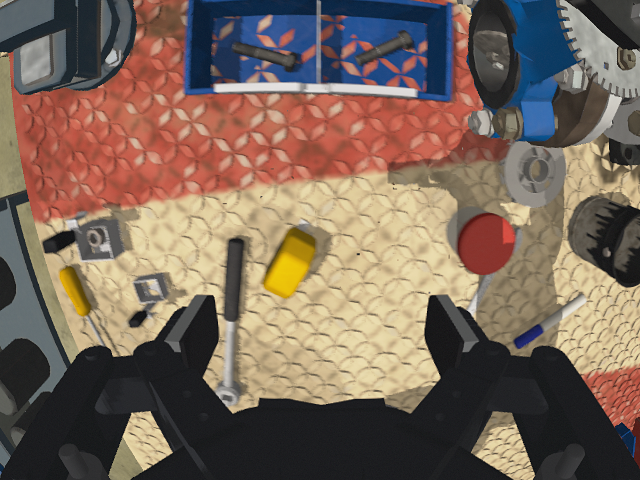

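```bash
cat >> h.py <<'E'
def wray(s,u,v):
    K,P=s["mtx"],s["pose"];a=np.array([(u-K[0,2])/K[0,0],(v-K[1,2])/K[1,1]]);t=np.hypot(*a)
    d=np.r_[a/max(t,1e-9)*np.sin(t),np.cos(t)];return P[:3,3],P[:3,:3]@d
def wz(s,u,v,z):
    o,d=wray(s,u,v);return o+d*(z-o[2])/d[2]
E
python3 - <<'E'
from h import *
W=np.load("wrist1.npz");S=np.load("scene0.npz")
a=cv2.resize(W["img"][70:110,200:435],(800,136),interpolation=cv2.INTER_CUBIC)
b=cv2.resize(S["img"][175:265,250:330],(400,450),interpolation=cv2.INTER_CUBIC)
b2=cv2.resize(np.load("side0.npz")["img"][170:260,250:330],(400,450),interpolation=cv2.INTER_CUBIC)
cv2.imwrite("pics/cap.png",np.vstack([a,np.hstack([b,b2])])[:,:,::-1])
E
```

```text
(no output)
```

View pics/cap.png

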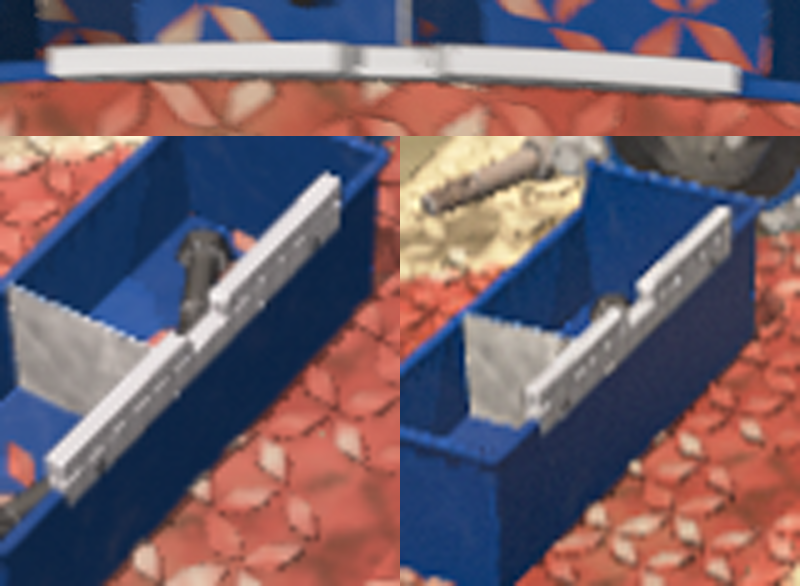

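Run:
```python
from h import *
W=np.load("wrist1.npz");S=np.load("scene0.npz");D=np.load("side0.npz")
print("wrist",*[wz(W,200+u/3.404,70+v/3.404,93)[:2].round(1) for u,v in((47,47),(345,44),(440,48),(740,66))])
print("scene",*[onz(S,250+u/5,175+(v-136)/5,93)[:2].round(1) for u,v in((50,460),(185,340),(217,297),(335,180))])
print("side",*[onz(D,250+(u-400)/5,170+(v-136)/5,93)[:2].round(1) for u,v in((528,390),(622,312),(645,285),(725,212))])
# cup: black grip in wrist view
m=(W["img"][225:260,35:80].max(2)<70).astype(np.uint8);n,l,st,c=cv2.connectedComponentsWithStats(m);i=1+st[1:,4].argmax()
g=c[i]+[35,225];a=(262.1,358.5);b=(292,288.6);print(g,st[i],"grip tri3",tri([ray(S,*a),ray(D,*b),wray(W,*g)]).round(1),tri([ray(S,*a),wray(W,*g)]).round(1))
```

```text
wrist [575.1  81.9] [562.9   4.1] [558.8 -19.9] [547.5 -97.7]
scene [569.7  80.8] [553.3   7.6] [552.7 -17.5] [540.  -94.3]
side [568.  81.] [552.3   8.1] [550.8 -17.3] [538.2 -92.2]
[ 59.14947368 241.17684211] [  8   5  34  23 475] grip tri3 [450.5 293.5  97.8] [451.2 294.4  96.4]
```

Run:
```python
from cell import *
from h import *
print(delta(sense(),[450,293.5,170],-94))
```

```text
(array([-0.001 , -0.0519, -0.0016]), array([-0.2878,  0.1111, -0.037 ]))
```

>>> step_arm([
  [0,-0.007,0,-0.04,0.01,-0.005,0],
  [0,-0.014,0,-0.085,0.025,-0.01,0],
  [0,-0.02,0,-0.13,0.04,-0.015,0],
  [0,-0.03,0,-0.17,0.055,-0.02,0],
  [0,-0.037,0,-0.21,0.07,-0.025,0],
  [0,-0.044,0,-0.25,0.085,-0.031,0],
  [0,-0.052,0,-0.288,0.1,-0.037,0],
  [0,-0.052,0,-0.288,0.111,-0.037,0],
])

```text
t: 2.55
tcp_pos: [446.7, 292.1, 168.0]
eef_rot: [-90.0, 0.0, -93.7]
ft_force: [-0.3, -0.2, -0.2]
finger_gap: 85.5
```

Run:
```python
from cell import *
from h import *
s=sense();print(s["t"],s["tcp_pos"].round(1),s["eef_rot"].round(1),s["q"].round(0))
w=snapshot("wrist");np.savez("wrist2.npz",**w);cv2.imwrite("pics/wrist2.png",w["img"][:,:,::-1])
print(w["pose"].round(3).tolist())
```

```text
2.55 [446.7 292.1 168. ] [-90.    0.  -93.7] [ 28.  23. 101.   0.  57. 122.]
[[-0.063, -0.955, -0.289, 521.168], [-0.998, 0.061, 0.018, 287.666], [0.0, 0.29, -0.957, 310.934], [0.0, 0.0, 0.0, 1.0]]
```

View pics/wrist2.png

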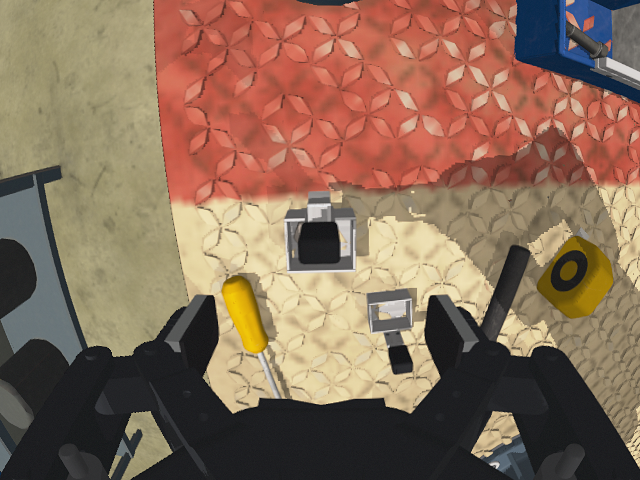

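Run:
```python
from cell import *
from h import *
W=np.load("wrist2.npz")
P=np.array([wz(W,u,v,34)[:2] for u,v in((355,209),(286,210),(287,271),(355,271))]);print(P.round(1).tolist(),P.mean(0).round(1))
m=(W["img"][215:275,290:350].max(2)<70).astype(np.uint8);n,l,st,c=cv2.connectedComponentsWithStats(m);i=1+st[1:,4].argmax();x,y,w,h,_=st[i];x+=290;y+=215
print(x,y,w,h,"top near corners",wz(W,x,y+h,116).round(1),wz(W,x+w,y+h,116).round(1),"far bottom",wz(W,x+w/2,y,76).round(1))
print("small",wz(W,400,360,80).round(0),wz(W,390,310,20).round(0))
s=sense();print(delta(s,[449,293,82],-94))
```

```text
[[455.3, 265.8], [457.9, 318.7], [407.5, 322.5], [404.0, 267.7]] [431.2 293.7]
298 221 43 43 top near corners [445.1 305.6 116. ] [443.5 281.4 116. ] far bottom [458.7 292.7  76. ]
small [346. 238.  80.] [358. 236.  20.]
(array([0.003 , 0.0045, 0.0018]), array([-0.0035,  0.0844,  0.0029]))
```

>>> step_arm([
  [0,0,0,0,0.02,0.0005,0],
  [0,0,0,0,0.045,0.0005,0],
  [0,0,0,0,0.07,0.0005,0],
  [0,0,0,0,0.087,0.0005,0],
  [0,0,0,0,0.087,0.0005,0],
  [0,0,0,0,0.087,0.0005,0.3],
  [0,0,0,0,0.087,0.0005,0.5],
  [0,0,0,0,0.087,0.0005,0.6],
], force=40)

```text
t: 3.4
tcp_pos: [448.5, 288.9, 83.4]
eef_rot: [-89.9, 0.0, -93.9]
ft_force: [0.4, -0.3, 0.7]
finger_gap: 43.9
```

Run:
```python
from cell import *
from h import *
s=sense();print(s["t"],s["tcp_pos"].round(1),s["eef_rot"].round(1),s["ft_force"].round(1),s["finger_gap"])
```

```text
3.4 [448.5 288.9  83.4] [-89.9   0.  -93.9] [ 0.4 -0.3  0.7] 43.86360551017689
```

>>> step_arm([
  [0,0,0,-0.002,0,0.001,0.6],
  [0,0,0,-0.004,0.001,0.002,0.6],
  [0,0,0,-0.004,0.001,0.002,0.6],
  [0,0,0,-0.004,0.001,0.002,0.75],
  [0,0,0,-0.004,0.001,0.002,0.9],
  [0,0,0,-0.004,0.001,0.002,1],
  [0,0,0,-0.004,0.001,0.002,1],
  [0,0,0,-0.004,0.001,0.002,1],
], force=60)

```text
t: 4.2
tcp_pos: [450.3, 292.8, 81.4]
eef_rot: [-90.0, 0.0, -93.9]
ft_force: [0.0, 1.2, 3.3]
finger_gap: 23.3
```

Run:
```python
from cell import *
from h import *
s=sense();print(s["t"],s["tcp_pos"].round(1),s["eef_rot"].round(1),s["ft_force"].round(1),s["finger_gap"])
```

```text
4.2 [450.3 292.8  81.4] [-90.    0.  -93.9] [0.  1.2 3.3] 23.257917417486627
```

>>> step_arm([
  [0,0,0,0,-0.003,0,1],
  [0,0,0,0,-0.01,0,1],
  [0,0,0,0,-0.025,0,1],
  [0,0,0,0,-0.045,0,1],
  [0,0,0,0,-0.065,0,1],
  [0,0,0,0,-0.08,0,1],
  [0,0,0,0,-0.09,0,1],
  [0,0,0,0,-0.095,0,1],
])

```text
t: 5.0
tcp_pos: [450.4, 292.7, 177.2]
eef_rot: [-90.0, 0.0, -93.9]
ft_force: [0.8, 0.4, -2.1]
finger_gap: 23.3
```

Run:
```python
from cell import *
from h import *
s=sense();print(s["t"],s["tcp_pos"].round(1),s["eef_rot"].round(1),s["ft_force"].round(1),s["finger_gap"],s["q"].round(0))
w=snapshot("wrist");np.savez("wrist3.npz",**w);cv2.imwrite("pics/wrist3.png",w["img"][:,:,::-1])
# TCP target above rim: notch y -6; rim centre x 553 -> grip 8.5 mm short of it along cup x (yaw -9.4)
a=np.radians(-9.4);c=np.array([np.cos(a),np.sin(a)]);n=np.array([553,-5.5]);t=n-8.5*c-40*c;print(t,delta(s,[*t,175],-99.4))
```

```text
5.0 [450.4 292.7 177.2] [-90.    0.  -93.9] [ 0.8  0.4 -2.1] 23.298385673464278 [ 28.  22. 100.  -0.  58. 122.]
[505.15125016   2.42130917] (array([-0.0008,  0.0958, -0.0005]), array([0.2859, 0.0022, 0.0744]))
```

View pics/wrist3.png

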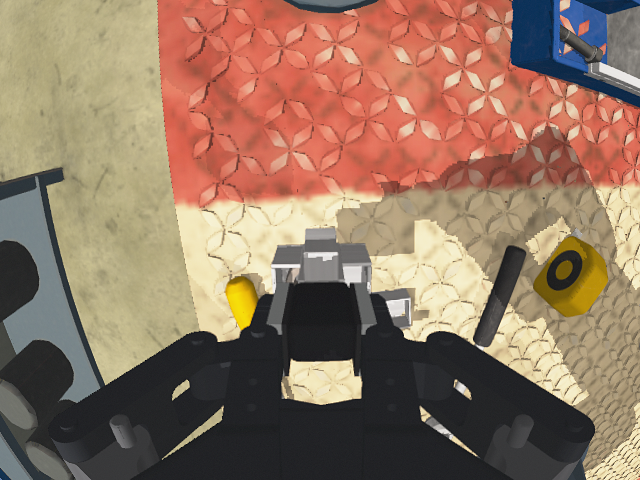

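>>> step_arm([
  [0,0.002,0,0.004,0,0.001,1],
  [0,0.006,0,0.014,0,0.004,1],
  [0,0.012,0,0.03,0,0.008,1],
  [0,0.019,0,0.05,0,0.013,1],
  [0,0.026,0,0.072,0,0.019,1],
  [0,0.034,0,0.096,0,0.025,1],
  [0,0.041,0,0.121,0,0.0315,1],
  [0,0.048,0,0.146,0,0.038,1],
])

```text
t: 5.85
tcp_pos: [478.0, 142.7, 175.6]
eef_rot: [-90.1, -0.0, -96.7]
ft_force: [0.5, -0.0, -2.1]
finger_gap: 23.3
```

Run:
```python
from cell import *
from h import *
s=sense();print(s["t"],s["tcp_pos"].round(1),s["eef_rot"].round(1),delta(s,[505,2.5,175],-99.4))
```

```text
5.85 [478.  142.7 175.6] [-90.1  -0.  -96.7] (array([0.0011, 0.0472, 0.0005]), array([0.1361, 0.0007, 0.0432]))
```

>>> step_arm([
  [0,0.008,0,0.024,0,0.007,1],
  [0,0.016,0,0.047,0,0.014,1],
  [0,0.024,0,0.069,0,0.021,1],
  [0,0.032,0,0.09,0,0.027,1],
  [0,0.038,0,0.108,0,0.033,1],
  [0,0.043,0,0.123,0,0.037,1],
  [0,0.047,0,0.133,0,0.04,1],
  [0,0.047,0,0.137,0,0.042,1],
])

```text
t: 6.65
tcp_pos: [503.8, 2.4, 175.9]
eef_rot: [-90.0, -0.0, -99.4]
ft_force: [0.2, -1.1, -2.5]
finger_gap: 23.4
```

Run:
```python
from cell import *
from h import *
w=snapshot("wrist");np.savez("wrist4.npz",**w)
s=sense();print(s["t"],s["tcp_pos"].round(1),s["eef_rot"].round(1),s["ft_force"].round(1))
d=snapshot("scene");np.savez("scene4.npz",**d)
d2=snapshot("side")
a=cv2.resize(w["img"][60:320,160:480],(400,325),interpolation=cv2.INTER_CUBIC)
f=lambda i:cv2.resize(i,(400,300),interpolation=cv2.INTER_CUBIC)
W=w["img"][100:300,187:453]
cv2.imwrite("pics/p4.png",np.vstack([cv2.resize(W,(800,600))])[:,:,::-1])
np.savez("side4.npz",**d2)
```

```text
6.7 [504.1   2.5 176. ] [-90.   -0.  -99.4] [-0.7 -1.  -2.7]
```

View pics/p4.png

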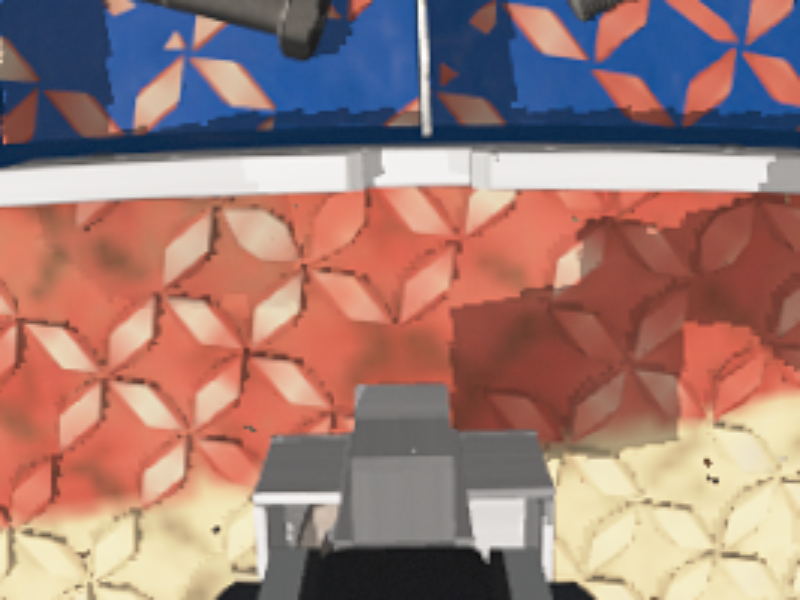

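Run:
```python
from h import *
W=np.load("wrist4.npz");k=266/800;p=lambda u,v,z:wz(W,187+u*k,100+v*k,z)
a=np.radians(-9.4);cx=np.array([np.cos(a),np.sin(a)]);cy=np.array([-cx[1],cx[0]])
T=np.array([504.1,2.5]);L=lambda q:((q[:2]-T)@cx,(q[:2]-T)@cy)
for n,u,v,z in(("cap far L",300,153,93),("cap near L",300,194,93),("cap far R",550,152,93),("cap near R",550,190,93),("notch L",362,170,93),("notch R",485,170,93),("floor L",380,170,83),("floor R",471,170,83),("bridge front L",352,456,160.6),("bridge front R",453,456,160.6),("flare tip L",357,385,132.6),("flare tip R",448,385,132.6)):
    print(n,np.round(L(p(u,v,z)),1))
print(W["pose"][:3,3])
```

```text
cap far L [58.1 21.1]
cap near L [49.8 21.2]
cap far R [ 58.5 -29.3]
cap near R [ 50.7 -29.5]
notch L [54.6  8.6]
notch R [ 54.6 -16.2]
floor L [53.7  5.2]
floor R [ 53.7 -14. ]
bridge front L [17.8  8. ]
bridge front R [17.8 -7.2]
flare tip L [20.8  8.3]
flare tip R [20.8 -7.5]
[577.46932127  -9.26746435 318.84387605]
```

>>> step_arm([
  [0,0,0,-0.003,0,0.007,1],
  [0,0,0,-0.008,0,0.018,1],
  [0,0,0,-0.014,0,0.031,1],
  [0,0,0,-0.018,0,0.041,1],
  [0,0,0,-0.0196,0.004,0.0456,1],
  [0,0,0,-0.0196,0.012,0.0456,1],
  [0,0,0,-0.0196,0.022,0.0456,1],
  [0,0,0,-0.0196,0.03,0.0456,1],
])

```text
t: 7.6
tcp_pos: [551.5, 15.4, 144.9]
eef_rot: [-90.1, -0.0, -99.4]
ft_force: [0.3, 0.9, -2.6]
finger_gap: 23.3
```

Run:
```python
from cell import *
from h import *
w=snapshot("wrist");np.savez("wrist5.npz",**w)
d=snapshot("side");np.savez("side5.npz",**d)
s=sense();print(s["t"],s["tcp_pos"].round(1),s["eef_rot"].round(1),s["ft_force"].round(1))
a=cv2.resize(w["img"][130:280,220:420],(800,600),interpolation=cv2.INTER_CUBIC)
cv2.imwrite("pics/p5.png",a[:,:,::-1])
```

```text
7.7 [551.2  15.4 144.7] [-90.2  -0.  -99.4] [ 0.1  0.5 -2.6]
```

View pics/p5.png

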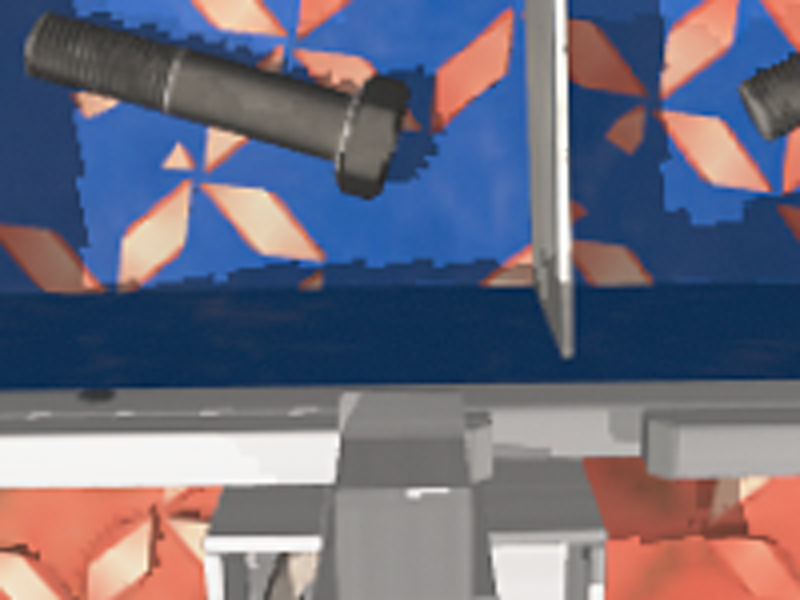

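Run:
```python
from h import *
W=np.load("wrist5.npz");p=lambda u,v,z:wz(W,220+u/4,130+v/4,z)
a=np.radians(-9.4);cx=np.array([np.cos(a),np.sin(a)]);cy=np.array([-cx[1],cx[0]])
T=np.array([551.2,15.4]);L=lambda q:((q[:2]-T)@cx,(q[:2]-T)@cy)
z=144.7-81.4
for n,u,v,h in(("cap far L",150,432,93),("cap near L",150,487,93),("cap far R",700,418,93),("cap near R",700,475,93),("notch L",480,430,93),("notch R",646,430,93),("bridge front L",325,488,z+66),("bridge front R",472,488,z+66),("flare tip",400,393,z+38)):
    print(n,np.round(L(p(u,v,h)),1))
```

```text
cap far L [13.  35.8]
cap near L [ 4.9 36.2]
cap far R [ 15.2 -40.6]
cap near R [  6.8 -41.2]
notch L [ 13.4 -10. ]
notch R [ 13.4 -33.1]
bridge front L [18.   9.5]
bridge front R [18.  -7.2]
flare tip [21.1  1. ]
```

>>> step_arm([
  [0,-0.01,0,0,0,0.0006,1],
  [0,-0.02,0,0,0,0.0012,1],
  [0,-0.02,0,0,0.003,0.0012,1],
  [0,-0.02,0,0,0.006,0.0012,1],
  [0,-0.02,0,0,0.008,0.0012,1],
  [0,-0.02,0,0,0.009,0.0012,1],
  [0,-0.02,0,0,0.01,0.0012,1],
  [0,-0.02,0,0,0.0105,0.0012,1],
])

```text
t: 8.5
tcp_pos: [553.1, 15.3, 135.6]
eef_rot: [-90.1, 0.0, -98.2]
ft_force: [-6.2, 1.5, 1.0]
finger_gap: 23.2
```

>>> step_arm([
  [0,0,0,0,0,-0.0005,1],
  [0,0,0,0,0,-0.001,1],
  [0,0,0,0,0,-0.0015,1],
  [0,0,0,0,0,-0.0015,1],
  [0,0,0,0,0,-0.0015,1],
  [0,0,0,0,0,-0.0015,1],
  [0,0,0,0,0,-0.0015,1],
  [0,0,0,0,0,-0.0015,1],
])

```text
t: 9.3
tcp_pos: [552.0, 15.4, 135.8]
eef_rot: [-90.0, 0.0, -98.2]
ft_force: [-0.7, -0.6, -2.8]
finger_gap: 23.2
```

Run:
```python
from cell import *
from h import *
w=snapshot("wrist");np.savez("wrist6.npz",**w)
d=snapshot("scene");np.savez("side6.npz",**d)
s=sense();print(s["t"],s["tcp_pos"].round(1),s["eef_rot"].round(1),s["ft_force"].round(1),s["torque"].round(2))
a=cv2.resize(w["img"][160:310,220:420],(560,420),interpolation=cv2.INTER_CUBIC)
b=cv2.resize(d["img"][160:270,225:335],(240,240));b=np.vstack([b,np.zeros((180,240,3),np.uint8)])
cv2.imwrite("pics/p6.png",np.hstack([a,b])[:,:,::-1])
```

```text
9.4 [552.   15.5 135.8] [-90.    0.  -98.2] [-0.2  0.7 -2.2] [ 0.04 -0.03  0.  ]
```

View pics/p6.png

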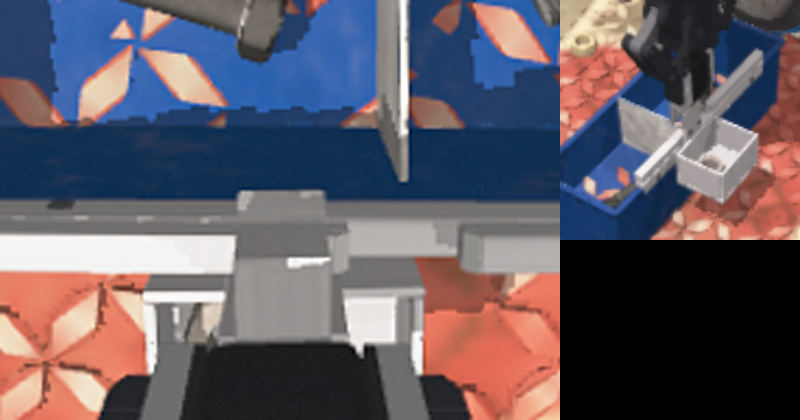

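>>> step_arm([
  [0,0,0,0,0.001,0,1],
  [0,0,0,0,0.002,0,1],
  [0,0,0,0,0.003,0,1],
  [0,0,0,0,0.004,0,1],
  [0,0,0,0,0.005,0,1],
  [0,0,0,0,0.006,0,1],
  [0,0,0,0,0.007,0,1],
  [0,0,0,0,0.007,0,1],
])

```text
t: 10.2
tcp_pos: [551.9, 15.5, 128.6]
eef_rot: [-90.0, -0.0, -98.2]
ft_force: [0.3, 0.2, -2.0]
finger_gap: 23.1
```

>>> step_arm([
  [0,0,0,0,0.001,0,1],
  [0,0,0,0,0.002,0,1],
  [0,0,0,0,0.003,0,1],
  [0,0,0,0,0.004,0,1],
  [0,0,0,0,0.005,0,1],
  [0,0,0,0,0.006,0,1],
  [0,0,0,0,0.007,0,1],
  [0,0,0,0,0.007,0,1],
])

```text
t: 11.0
tcp_pos: [551.9, 15.5, 121.7]
eef_rot: [-90.0, -0.0, -98.2]
ft_force: [-0.5, 0.0, -2.1]
finger_gap: 23.3
```

>>> step_arm([
  [0,0,0,0,0.001,0,1],
  [0,0,0,0,0.002,0,1],
  [0,0,0,0,0.003,0,1],
  [0,0,0,0,0.004,0,1],
  [0,0,0,0,0.005,0,1],
  [0,0,0,0,0.006,0,1],
  [0,0,0,0,0.007,0,1],
  [0,0,0,0,0.0075,0,1],
])

```text
t: 11.8
tcp_pos: [551.9, 15.5, 114.2]
eef_rot: [-90.0, -0.0, -98.2]
ft_force: [0.2, 0.3, -2.7]
finger_gap: 23.0
```

>>> step_arm([
  [0,0,0,0,0.0004,0,1],
  [0,0,0,0,0.0007,0,1],
  [0,0,0,0,0.001,0,1],
  [0,0,0,0,0.0013,0,1],
  [0,0,0,0,0.0016,0,1],
  [0,0,0,0,0.0019,0,1],
  [0,0,0,0,0.0022,0,1],
  [0,0,0,0,0.0022,0,1],
])

```text
t: 12.6
tcp_pos: [552.0, 15.5, 112.3]
eef_rot: [-90.0, 0.0, -98.2]
ft_force: [-1.7, 0.2, 1.1]
finger_gap: 22.9
```

>>> step_arm([
  [0,0,0,0.0015,0,0,1],
  [0,0,0,0.003,0,0,1],
  [0,0,0,0.005,0,0,1],
  [0,0,0,0.007,0,0,1],
  [0,0,0,0.009,0,0,1],
  [0,0,0,0.011,0,0,1],
  [0,0,0,0.013,0,0,1],
  [0,0,0,0.014,0,0,1],
])

```text
t: 13.4
tcp_pos: [550.0, 1.4, 112.2]
eef_rot: [-90.0, 0.0, -98.2]
ft_force: [-0.4, 3.8, 2.4]
finger_gap: 23.0
```

>>> step_arm([
  [0,0,0,0.001,0,0,1],
  [0,0,0,0.002,0,0,1],
  [0,0,0,0.003,0,0,1],
  [0,0,0,0.004,0,0,1],
  [0,0,0,0.005,0,0,1],
  [0,0,0,0.006,0,0,1],
  [0,0,0,0.007,0,0,1],
  [0,0,0,0.007,0,0,1],
])

```text
t: 14.2
tcp_pos: [548.8, -5.5, 111.9]
eef_rot: [-90.0, -0.0, -98.2]
ft_force: [-1.3, 0.3, -2.0]
finger_gap: 23.4
```

>>> step_arm([
  [0,0,0,0.0008,0,0,1],
  [0,0,0,0.0015,0,0,1],
  [0,0,0,0.0015,0.0007,0,1],
  [0,0,0,0.0015,0.0014,0,1],
  [0,0,0,0.0015,0.0021,0,1],
  [0,0,0,0.0015,0.0028,0,1],
  [0,0,0,0.0015,0.0035,0,1],
  [0,0,0,0.0015,0.004,0,1],
])

```text
t: 15.0
tcp_pos: [548.7, -6.8, 108.0]
eef_rot: [-90.0, 0.0, -98.2]
ft_force: [0.3, 0.5, -2.6]
finger_gap: 22.9
```

Free inside the notch, so I keep lowering.

>>> step_arm([
  [0,0,0,0,0.0007,0,1],
  [0,0,0,0,0.0014,0,1],
  [0,0,0,0,0.0021,0,1],
  [0,0,0,0,0.0028,0,1],
  [0,0,0,0,0.0035,0,1],
  [0,0,0,0,0.004,0,1],
  [0,0,0,0,0.0045,0,1],
  [0,0,0,0,0.0045,0,1],
])

```text
t: 15.8
tcp_pos: [548.7, -6.8, 103.5]
eef_rot: [-90.0, 0.0, -98.2]
ft_force: [0.6, 0.5, -2.4]
finger_gap: 23.5
```

>>> step_arm([
  [0,0,0,0,0.0003,0,1],
  [0,0,0,0,0.0006,0,1],
  [0,0,0,0,0.0009,0,1],
  [0,0,0,0,0.0011,0,1],
  [0,0,0,0,0.0013,0,1],
  [0,0,0,0,0.0014,0,1],
  [0,0,0,0,0.0014,0,1],
  [0,0,0,0,0.0014,0,1],
])

```text
t: 16.6
tcp_pos: [548.8, -6.8, 102.4]
eef_rot: [-90.0, 0.0, -98.2]
ft_force: [-0.2, 0.9, 3.5]
finger_gap: 23.3
```

Seated on the notch floor: vertical force rose 6 N, at 10 mm below riding height. Releasing now.

>>> step_arm([
  [0,0,0,0,0,0,0.9],
  [0,0,0,0,0,0,0.8],
  [0,0,0,0,0,0,0.7],
  [0,0,0,0,0,0,0.6],
  [0,0,0,0,0,0,0.5],
  [0,0,0,0,0,0,0.4],
  [0,0,0,0,0,0,0.4],
  [0,0,0,0,0,0,0.4],
])

```text
t: 17.4
tcp_pos: [548.7, -6.8, 102.2]
eef_rot: [-90.0, 0.0, -98.2]
ft_force: [1.0, 0.2, -0.8]
finger_gap: 51.0
```

>>> step_arm([
  [0,0,0,0,-0.01,0,0.4],
  [0,0,0,0,-0.025,0,0.4],
  [0,0,0,0,-0.045,0,0.4],
  [0,0,0,0,-0.065,0,0.4],
  [0,0,0,0,-0.085,0,0.4],
  [0,0,0,0,-0.1,0,0.4],
  [0,0,0,0,-0.1,0,0.4],
  [0,0,0,0,-0.1,0,0.4],
])

```text
t: 18.2
tcp_pos: [548.6, -6.8, 202.2]
eef_rot: [-90.0, 0.0, -98.2]
ft_force: [-0.4, 0.1, -0.6]
finger_gap: 51.2
```

Run:
```python
from cell import *
from h import *
w=snapshot("wrist");d=snapshot("scene");e=snapshot("side")
s=sense();print(s["t"],s["tcp_pos"].round(1),s["ft_force"].round(1),s["finger_gap"])
f=lambda i:cv2.resize(i,(400,300),interpolation=cv2.INTER_CUBIC)
img=np.vstack([np.hstack([f(d["img"][160:280,220:380]),f(e["img"][165:285,215:375])]),np.hstack([f(w["img"][60:300,160:480]),f(d["img"])])])
cv2.imwrite("pics/p7.png",img[:,:,::-1])
S=np.load("scene0.npz")
df=np.abs(d["img"].astype(int)-S["img"]).max(2)>60
print("tape/tub changed px",df[260:310,350:392].sum(),df[180:225,390:430].sum())
```

```text
18.35 [548.3  -6.8 201.3] [-1.1 -0.3 -0. ] 51.144074117224086
tape/tub changed px 7 939
```

View pics/p7.png

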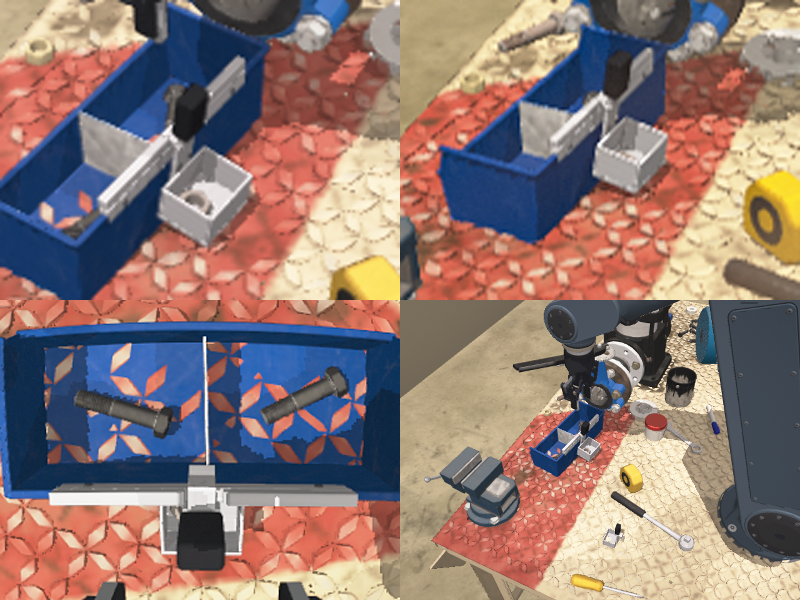

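The picture shows the cup hanging upright in the notch with the nut inside. The robot is clear and the tape and tub are in place. The pixel change at the tub is the arm's shadow lighting, because the arm never went near it. Handing in.

```bash
python3 -c "
from cell import *
print(finish_job())"
```

```text
the job is handed in; nothing more can be done
None
```

The larger cup is hanging by its hook in the notch of the near rim, with the nut still in it. I handed the job in at about 18 s of the 58 s allowed. `finish_job` gives no verdict, so success rests on my own checks below.

**What I did:** I gripped the cup by its black grip and lowered the hook onto the capping about 22 mm from the notch. I slid it along the rim until the upward contact force vanished, then lowered it 10 mm to the notch floor. After that I released it and raised the gripper 100 mm clear.

**Last checks:**
- **Seating:** the cup met the notch floor at a tool height that puts its underside about 21 mm above the bench, the height given for fully home.
- **Pictures after release:** the cup hangs upright with the nut inside, and the robot touches nothing.
- **Forces:** the largest force I read was about 7 N, when the hook's neck brushed the capping on the first approach. I backed off 1.5 mm and re-aligned. Readings come only at the end of each move, so brief peaks between them were not seen.
- **Bystanders:** the tape measure's image was unchanged.

**Disagreements:**
- **Tub:** the automatic image comparison flagged many changed pixels around the grease tub. I put this down to the arm's shadow and lighting. The tub shows at the same spot in the final picture, and the gripper never went near it.
- **Rim position:** the fixed cameras and the wrist camera differed by about 6 mm on where the rim was. I went by the wrist view of hook and rim together, and by feel.

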